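Clamp a lantern wall board, then hold the cast bracket level over its pin

ROBOT

A 6-joint arm with a two-finger parallel gripper is mounted at the origin on the work surface. World frame = base frame: x ahead of the robot, y to its left, z up, the work surface at z = 0. Lengths are in m, angles in rad, forces in N, time in s.
With the tool pointing down it reaches from about 0.225 to 0.875 m from the base axis. Payload 3.4 kg.
Tool frame: the origin (TCP) lies at the very end of the fingers, on their centre line; the grasp point (between the pads) lies 19 mm behind it; z points along the fingers, y is the direction in which the jaws open and shut (so a half turn about z gives the same grasp; the last joint's range is limited). The gripper opens to 85 mm and grips with 20 to 120 N. Pads are 22 mm wide; open, the fingers measure 114 mm over their backs; the gripper's body (76 mm by 85 mm) begins 54 mm behind the grasp point. The pads swing forward as they close: fully open they stand 13 mm farther back than shut.
Start: joints at [1.036, 0.276, 1.505, -0, 1.361, -0.121], TCP at [0.231, 0.526, 0.231] pointing down, gripper open.
Joint ranges: [-2.89, 2.89], [-0.75, 2.08], [0.22, 2.7], [-1.18, 4.32], [0.11, 2.71], [-2.7, 2.7]. Speed limits (rad/s): [2.57, 2.57, 3.14, 3.14, 3.14, 3.14].

INTERFACE

Orientations are given as a unit quaternion [w, x, y, z].
In Python, from rig import get_state, get_image, calibration, sign_off gives the robot as it stands. The module is installed in compiled form; this text tells all that it offers.
- The arm moves only by the tool drive_tool, never from a script. Its argument "targets" is one flat list of numbers, 7 for each row, row after row: the turn, a rotation vector about the tool's x, y, z in degrees, then the shift along the tool's x, y, z in mm, then the opening, from 0 (shut) to 1 (fully open). In form: [wx, wy, wz, tx, ty, tz, fingers, wx, wy, wz, tx, ty, tz, fingers, ...]. A call has 1 to 12 rows; each row shifts and turns the commanded pose from where the row before left it, along the tool's axes as they then stand; what a row does not reach is not made up. A row lasts 1/8 s, in which the tool goes at most 62.5 mm and 10.7 degrees, less where a joint would pass 70% of its speed; a pose out of reach is approached as far as the arm can. A call is refused whole if a number of a shift passes 62.5 or a number of a turn 10.7, either way. A call with a gripper value outside its range is refused whole. The fingers move at their own pace and stop on an object; "grip_force" is the grip in N (left out, the last holds). Time passes only in rows, so rows that do not move let the fingers close. It gives the time, the measured TCP pose, the force and the opening at its end, in the units of the state.
- get_state(): the state, without advancing time (a new reading comes with each control period).
- get_image(name): name is "side" or "top" or "wrist"; returns the picture (400x640x3 uint8, red, green, blue); there is no depth.
- calibration(name): a dict with "mtx" (3x3 intrinsics, pixels), "distortion" ([k1, k2, p1, p2, k3] as OpenCV has them; the pictures are not rectified), "world_to_cam" (4x4, takes a point from world to camera coordinates); the wrist camera has in their place "hand_eye" (4x4, takes a point from camera to tool coordinates, whose origin is the TCP and whose axes are the flange's). Camera axes: x right, y down, z forward; pixel columns grow to the right and rows downward; lengths in m; the calibration is good to about 2 mm. A picture is of the moment at which its call begins: read the wrist's pose just before it. calibration takes no time and is no camera call.
- sign_off(): hands the job in, once; it reports no verdict.
The state is a dict: "clock": time; "qpos": joint angles; "qd": joint speeds; "effort": joint torques, N m; "position": TCP position; "ee_rot": TCP orientation; "contact_force": force on the tool from outside, world axes, zero at the start; "moment": the same for the moment, N m; "width": finger opening in m.
Only numpy, scipy, OpenCV 4.12 (cv2) and the standard library are available. Lean on these libraries where they do the work, as an engineer would, in place of code of your own. Each camera call takes 0.05 s, during which the arm holds its last target.

TASK

The wooden wall board is lying in the jig: press the jig's hold-down clamp fully down onto it first. Then pick up the lopsided cast lantern bracket by its balance point and, keeping it level, hold it over the wall board with its big hub straight above the pivot pin and its small eye straight above the rest stud, the hub's underside about 4 cm above the tip of the pin and nothing but the gripper carrying it. Finish while holding it there, still, without letting go or lowering it on, and leave the other things on the bench where they are.

Things in the scene. Friction and masses are not known exactly. Their poses are not given: they have to be found in the camera images.
- clamp (a joint): angle of the hold-down clamp of the jig (rad): 0 = fully down, flat, rubber foot on the wall board (hard stop); it grows as the bar swings up, to 1.4. The hinge is stiff: the bar stays where it is left and takes about 2 N at the handle to push down.
- jig: aluminium plate 150 x 320 x 20 mm fixed to the bench, holding a light wooden wall board 80 x 270 x 18 mm (its top 38 mm above the bench). Origin: centre of the plate's underside. z up, y along its length from rest stud to pivot pin, x from the clamp's handle to its hinge. Nothing on it is higher than 70 mm once the clamp is down.
- clamp_hinge (a point): hinge of the clamp, on the axis of its pin, 50 mm above the bench, between two dark steel cheeks at the middle of the jig's long edge that is farther from the robot. Axes as the jig.
- clamp_handle (a point): point on the top face (the face to press) in the middle of the clamp bar's black handle, 115 mm from the hinge; z is square to that face. The bar is 12 mm thick with its centre line through the hinge; the handle is its last 50 mm, 26 mm wide. At angle a the bar points from the hinge along the jig's -x, raised by a.
- pin_top (a point): centre of the tip of the pivot pin: upright thin steel pin, 12 mm diameter, standing on the wall board at one end, tip 70 mm above the bench. Axes as the jig.
- rest_top (a point): centre of the top of the rest stud: low round steel stud, 22 mm diameter, 12 mm tall, at the other end of the wall board, 190 mm from the pin along the jig's -y, top 50 mm above the bench. Axes as the jig.
- bracket_balance (a point): balance point of the loose aluminium bracket (0.4 to 0.65 kg), the place to grip: on its straight bar, half-way up, 31 mm above the underside, 55 mm from the hub's centre towards the eye. The bar is 14 mm wide and 18 mm tall (22 to 40 mm above the underside). The bracket stands level on hub and eye. Axes: x along the bar from hub to eye, z up.
- bracket_hub (a point): centre of the underside of the bracket's big round hub, 52 mm diameter, 50 mm tall. Axes as the bracket.
- bracket_eye (a point): centre of the underside of the bracket's small round eye, 30 mm diameter, 44 mm tall, 190 mm from the hub along the bracket's x. Axes as the bracket.
- ink_bottle: bystander: upright grey bottle, 56 mm diameter, 150 mm tall; origin at its underside
- paint_jar: bystander: jar with white cap, 64 mm diameter, 60 mm tall; origin at its underside
- small_jar: bystander: small glass jar with white cap, 50 mm diameter, 45 mm tall; origin at its underside
- glass_cup: bystander: amber glass cup, 72 mm diameter, 85 mm tall; origin at its underside
- brush: bystander: paint brush lying down, 190 mm long along its x; origin at its underside, mid-length
- lantern_ring: bystander: black lantern end ring lying flat, 120 mm outer diameter, 30 mm tall; origin at its underside, centre
- tape_roll: bystander: brown tape roll lying flat, 80 mm outer diameter, 24 mm tall; origin at its underside, centre
- screw_tray: bystander: small wooden open tray, 90 x 60 x 28 mm; origin at its underside, centre
Things that resemble listed ones, but are neither listed nor needed, are in the scene too. What is meant by the part that bears bracket_balance is not turquoise, and is the larger of those in its own colour.

How it is judged:
By the outcome, as a careful person would: the job done as asked, in the order asked, and still so for the second after the job is handed in, while the arm keeps its last pose, push and grip.
It also fails if it takes over 64 s, if anything falls off the work surface, if the arm or the gripper's body presses on something with over 40 N, if the wrist force passes 120 N, or if a joint passes its speed limit or range.

## Working session

There is one attempt and no reset: what is moved stays moved. The work goes in short steps, Python scripts to look and compute and a tool call to move; the robot and the scene stay as the last step left them, time stands still between calls to the robot, and variables do not carry over. Pictures are saved under pics/ and viewed, and the job is handed in when it is done.

Besides the shell and the picture viewer there is one more tool, called after ">>>" as name(argument=value, ...) on one line, values as JSON. drive_tool: Moves the arm, as the interface text tells. Its arguments: {"type":"object","properties":{"targets":{"type":"array"},"grip_force":{"type":"number"}},"required":["targets"]}

```bash
mkdir -p pics
python3 - <<'E'
from rig import *
import cv2
for n in ["side","top","wrist"]:
    im=get_image(n); cv2.imwrite(f"pics/{n}0.png",im[:,:,::-1])
    c=calibration(n); print(n,{k:__import__('numpy').round(v,4).tolist() for k,v in c.items()})
print(get_state())
E
```

```text
side {'mtx': [[458.9457, 0.0, 319.3999], [0.0, 458.9457, 203.4827], [0.0, 0.0, 1.0]], 'distortion': [0.0024, 0.0, 0.0, 0.0, 0.0], 'world_to_cam': [[0.9832, -0.1818, -0.0163, -0.533], [-0.1521, -0.7665, -0.624, 0.0969], [0.1009, 0.616, -0.7813, 1.3479], [0.0, 0.0, 0.0, 1.0]]}
top {'mtx': [[386.0763, 0.0, 318.9184], [0.0, 386.0763, 202.6008], [0.0, 0.0, 1.0]], 'distortion': [-0.0534, 0.0, 0.0, 0.0, 0.0], 'world_to_cam': [[-0.0499, -0.9987, -0.0059, 0.0236], [-0.9748, 0.05, -0.2175, 0.5611], [0.2175, -0.0051, -0.9761, 1.0834], [0.0, 0.0, 0.0, 1.0]]}
wrist {'mtx': [[279.511, 0.0, 318.7145], [0.0, 279.511, 202.3503], [0.0, 0.0, 1.0]], 'distortion': [-0.021, 0.0, 0.0, 0.0, 0.0], 'hand_eye': [[0.0004, -0.9462, -0.3235, 0.083], [1.0, 0.0006, -0.0003, -0.0002], [0.0004, -0.3235, 0.9462, -0.1425], [0.0, 0.0, 0.0, 1.0]]}
{'clock': 0.15, 'qpos': array([ 1.03600812e+00,  2.76466096e-01,  1.50582448e+00, -2.15941402e-05,
        1.36070468e+00, -1.20996407e-01]), 'qd': array([-0.00188978, -0.00057086, -0.00416671, -0.00186973,  0.00170095,
        0.00088603]), 'effort': array([ 1.66557813e-03, -4.17143798e+01, -2.46032166e+01, -7.90671652e-05,
        7.66674348e-03,  4.71639410e-06]), 'position': array([0.23101003, 0.52613221, 0.2306362 ]), 'ee_rot': array([-2.15856795e-04,  2.05420732e-01,  9.78673506e-01, -6.67336835e-04]), 'contact_force': array([ 0.1702697 , -0.00691737, -0.14102065]), 'moment': array([-0.0422259 ,  0.02044841, -0.05719629]), 'width': 0.08552746678943826}
```

View pics/side0.png

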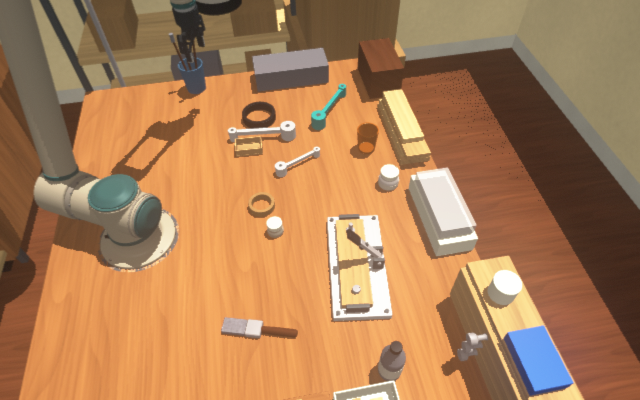

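View pics/top0.png

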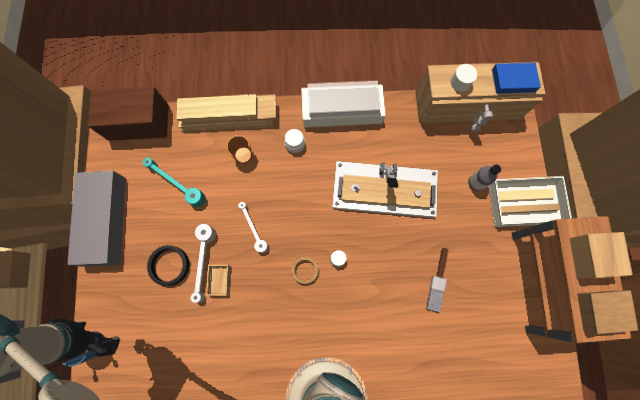

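View pics/wrist0.png

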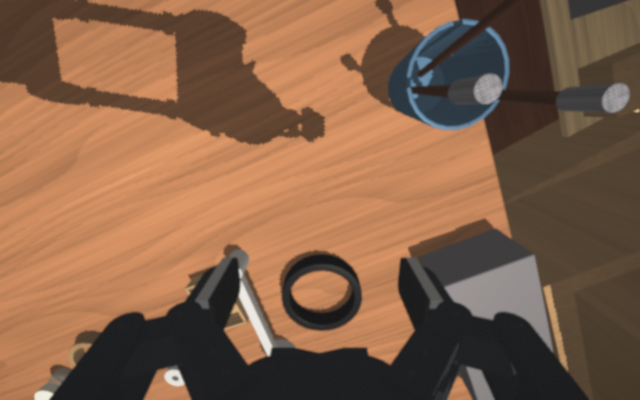

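Bracket candidates in the top view:
- Large silver: hub (203,232), eye (196,297).
- Small silver: hub (261,246), eye (242,206).
- Turquoise: hub (193,196), eye (148,161).

By the description it is the large silver one. The tray stands close beside it. Next I check close crops.

Run:
```python
import cv2,numpy as np
t=cv2.imread("pics/top0.png");s=cv2.imread("pics/side0.png")
a=cv2.resize(t[215:315,140:280],None,fx=5,fy=5,interpolation=cv2.INTER_CUBIC)
b=cv2.resize(t[150:225,325:445],None,fx=6,fy=6,interpolation=cv2.INTER_CUBIC)
c=cv2.resize(s[205:325,315:405],None,fx=5,fy=5,interpolation=cv2.INTER_CUBIC)
d=cv2.resize(s[95:165,215:335],None,fx=6,fy=6,interpolation=cv2.INTER_CUBIC)
for n,i in zip("abcd",(a,b,c,d)): cv2.imwrite(f"pics/crop_{n}.png",i)
```

```text
(no output)
```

View pics/crop_a.png

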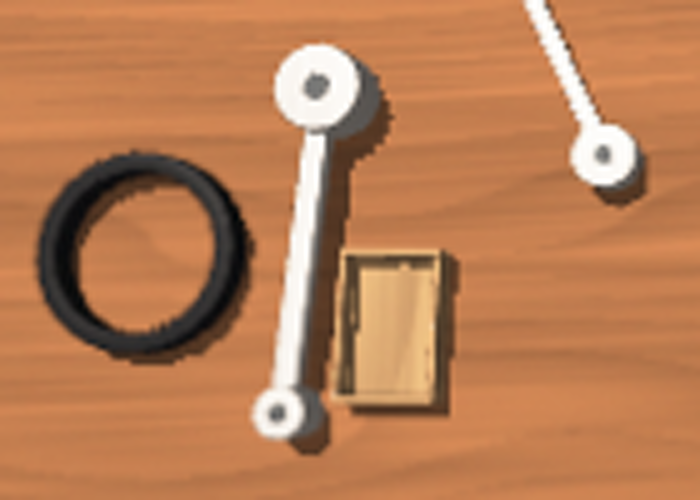

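View pics/crop_b.png

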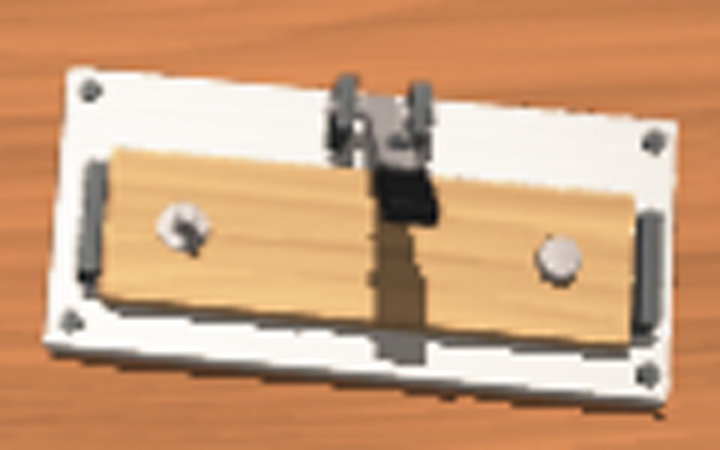

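View pics/crop_c.png

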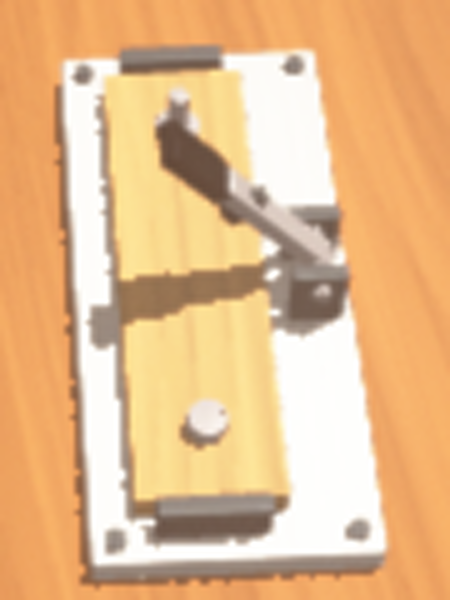

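View pics/crop_d.png

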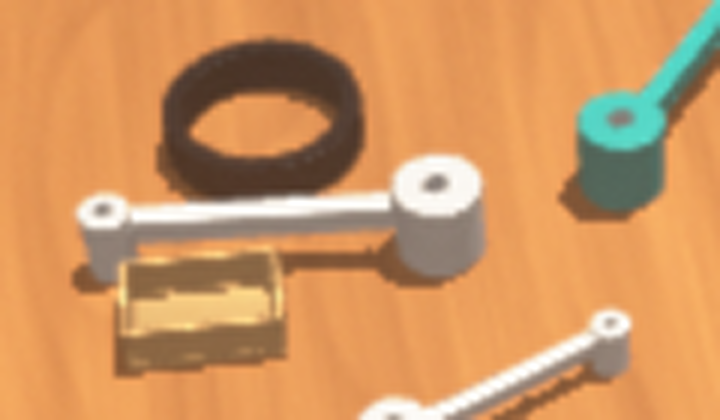

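```bash
cat > h.py <<'E'
import numpy as np,cv2
from rig import calibration,get_image,get_state
from scipy.spatial.transform import Rotation as R
def cam(name,st=None):
    c=calibration(name);K=np.array(c["mtx"]);d=np.array(c["distortion"],float)
    if name=="wrist":
        T=np.eye(4);T[:3,:3]=R.from_quat(np.roll(st["ee_rot"],-1)).as_matrix();T[:3,3]=st["position"]
        W=np.linalg.inv(T@np.array(c["hand_eye"]))
    else: W=np.array(c["world_to_cam"])
    return K,d,W
def ray(c,uv):
    K,d,W=c;x,y=cv2.undistortPoints(np.array([[uv]],float),K,d)[0,0]
    C=np.linalg.inv(W);v=C[:3,:3]@[x,y,1.];return C[:3,3],v/np.linalg.norm(v)
def onz(c,uv,z):
    o,v=ray(c,uv);return o+v*(z-o[2])/v[2]
def tri(a,ua,b,ub):
    o,v=ray(a,ua);p,w=ray(b,ub)
    s,t=np.linalg.lstsq(np.c_[v,-w],p-o,rcond=None)[0]
    A=o+s*v;B=p+t*w;return (A+B)/2,np.linalg.norm(A-B)
def proj(c,P):
    K,d,W=c;return cv2.projectPoints(np.array(P,float).reshape(-1,3),cv2.Rodrigues(W[:3,:3])[0],W[:3,3],K,d)[0][:,0]
E
python3 - <<'E'
from h import *
np.set_printoptions(precision=4,suppress=True)
T=cam("top");S=cam("side")
def cr(x,y,f,x0,y0): return ((x+.5)/f-.5+x0,(y+.5)/f-.5+y0)
hub=cr(316,86,5,140,215),cr(435,183,6,215,95)
eye=cr(278,413,5,140,215),cr(102,210,6,215,95)
rest=cr(558,256,6,325,150),cr(208,420,5,315,205)
pin=cr(182,222,6,325,150),cr(179,98,5,315,205)
for n,p,z in (("hub",hub,.05),("eye",eye,.044),("rest",rest,.05),("pin",pin,.07)):
    print(n,onz(T,p[0],z),onz(S,p[1],z),*tri(T,p[0],S,p[1]))
# plate corners top face z=.02 top view
c=[onz(T,cr(x,y,6,325,150),.02) for x,y in((70,68),(678,122),(663,402),(45,345))]
print(np.array(c),np.mean(c,0))
c=[onz(S,cr(x,y,5,315,205),.02) for x,y in((63,60),(313,50),(383,557),(92,570))]
print(np.array(c),np.mean(c,0))
for nm,p in(("top",T),("side",S)): print(nm,np.linalg.inv(p[2])[:3,3])
# handle end corners guess
print(tri(T,cr(405,180,6,325,150),S,cr(165,135,5,315,205)))
E
```

```text
hub [0.4931 0.3438 0.05  ] [0.4931 0.3368 0.05  ] [0.4941 0.3462 0.0418] 0.0006630733828895015
eye [0.3043 0.3658 0.044 ] [0.3046 0.3589 0.044 ] [0.3041 0.3684 0.0357] 0.00042931275154935053
rest [ 0.5809 -0.3043  0.05  ] [ 0.5807 -0.3137  0.05  ] [ 0.5832 -0.3075  0.0381] 0.0009519045432910266
pin [ 0.6029 -0.1141  0.07  ] [ 0.6076 -0.1264  0.07  ] [ 0.609  -0.1156  0.0541] 0.0036170320192419215
[[ 0.7026 -0.0664  0.02  ]
 [ 0.657  -0.3834  0.02  ]
 [ 0.5088 -0.3581  0.02  ]
 [ 0.5547 -0.0447  0.02  ]] [ 0.6058 -0.2132  0.02  ]
[[ 0.5565 -0.0509  0.02  ]
 [ 0.7031 -0.0724  0.02  ]
 [ 0.6546 -0.3901  0.02  ]
 [ 0.5091 -0.3692  0.02  ]] [ 0.6058 -0.2207  0.02  ]
top [0.3125 0.001  1.1796]
side [ 0.4028 -0.8529  1.1049]
(array([ 0.5858, -0.2085,  0.1601]), np.float64(0.015839901864957314))
```

The crops show the large silver bracket with its hub at (203,232) and eye at (196,297) in the top view, about 190 mm apart, so the size fits. The clamp bar is clearly raised. The top and side views disagree by about 7 mm in y, so I'll settle that with the wrist camera over the jig.

>>> drive_tool(targets=[0,0,10.6,0,0,-15,0.5,0,0,10.6,0,0,-15,0,0,0,10.6,0,0,-15,0,0,0,10.6,0,0,-15,0,0,0,10.6,0,0,-15,0,0,0,10.6,0,0,-15,0,0,0,10.6,0,0,-10,0,0,0,0,-51,30,0,0,0,0,0,-51,30,0,0,0,0,0,-51,30,0,0,0,0,0,-51,30,0,0,0,0,0,-51,30,0,0])

```text
clock: 1.65
position: [0.345, 0.2515, 0.3312]
ee_rot: [0.0, 0.754, 0.657, 0.0]
contact_force: [2.0, -1.0, 0.6]
width: -0.0002
```

>>> drive_tool(targets=[0,0,0,-51,30,0,0,0,0,0,-51,30,0,0,0,0,0,-51,30,0,0,0,0,0,-51,30,0,0,0,0,0,-51,30,0,0,0,0,0,-51,30,0,0,0,0,0,-51,30,0,0,0,0,0,-51,30,0,0,0,0,0,-51,30,0,0,0,0,0,0,0,0,0,0,0,0,0,0,0,0])

```text
clock: 3.02
position: [0.5486, -0.2382, 0.3306]
ee_rot: [-0.001, 0.754, 0.656, -0.0]
contact_force: [0.0, 1.1, -0.3]
width: 0.0001
```

Run:
```python
from h import *
st=get_state();im=get_image("wrist");np.save("w1.npy",im);import pickle;pickle.dump(st,open("w1.pkl","wb"))
cv2.imwrite("pics/w1.png",im[:,:,::-1])
c=cam("wrist",st);print(st["position"],st["ee_rot"],st["qpos"])
print(proj(c,[[.581,-.304,.05],[.581,-.3137,.05],[.603,-.114,.07],[.6076,-.126,.07]]))
```

```text
[ 0.54858566 -0.23821527  0.33055929] [-1.11596907e-03  7.54364252e-01  6.56455123e-01 -2.36920625e-05] [-5.26382161e-01  2.76711267e-01  1.26348313e+00  6.75169031e-04
  1.60352626e+00 -3.87785429e-01]
[[344.59163024 201.95186588]
 [345.24268722 207.60367118]
 [346.78275531  69.29607371]
 [351.19678062  78.54063474]]
```

View pics/w1.png

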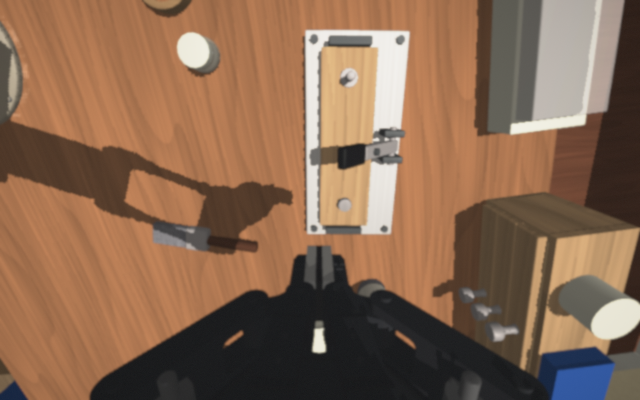

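Run:
```python
import cv2
w=cv2.imread("pics/w1.png")
cv2.imwrite("pics/w1a.png",cv2.resize(w[25:125,295:415],None,fx=5,fy=5,interpolation=cv2.INTER_CUBIC))
cv2.imwrite("pics/w1b.png",cv2.resize(w[125:240,295:415],None,fx=5,fy=5,interpolation=cv2.INTER_CUBIC))
```

```text
(no output)
```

View pics/w1a.png

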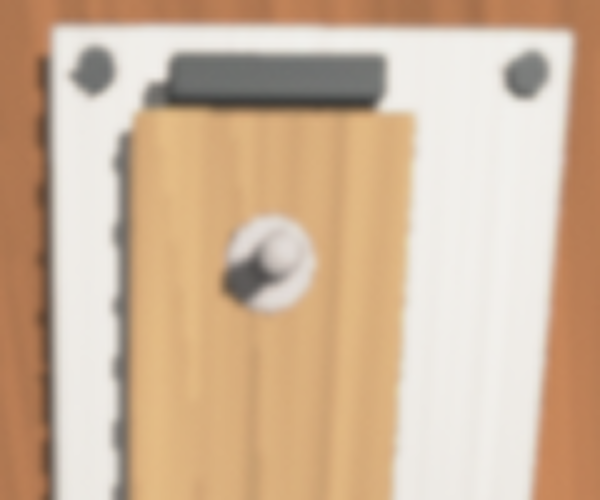

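View pics/w1b.png

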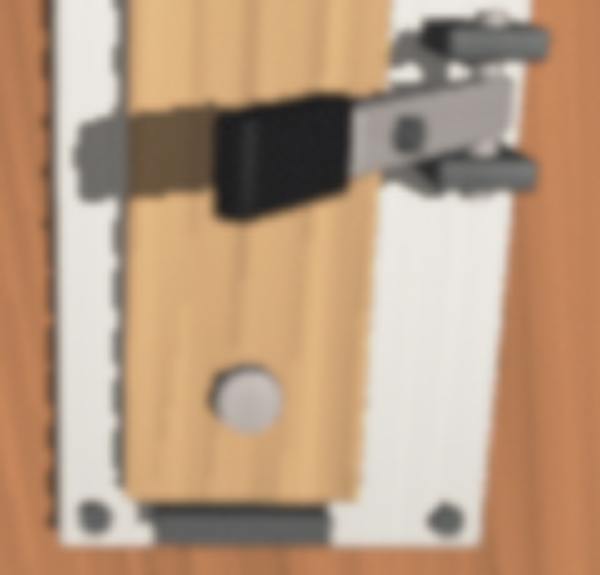

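Run:
```python
from h import *
import pickle
np.set_printoptions(precision=4,suppress=True)
w=cam("wrist",pickle.load(open("w1.pkl","rb")))
def cr(x,y,f,x0,y0): return ((x+.5)/f-.5+x0,(y+.5)/f-.5+y0)
A=lambda x,y:cr(x,y,5,295,25)
B=lambda x,y:cr(x,y,5,295,125)
pin=onz(w,A(280,252),.07);rest=onz(w,B(247,402),.05)
base=onz(w,A(271,264),.04)
print("pin",pin,"base",base,"rest",rest,"d",np.linalg.norm((pin-rest)[:2]), "yaw",np.degrees(np.arctan2(-(pin-rest)[0],(pin-rest)[1])))
c=np.array([onz(w,p,.02) for p in(A(53,27),A(573,32),B(478,545),B(60,545))]);print(c,c.mean(0))
print("len",np.linalg.norm(c[0]-c[3]),np.linalg.norm(c[1]-c[2]),np.linalg.norm(c[0]-c[1]),np.linalg.norm(c[3]-c[2]))
d=(c[0]-c[3])+(c[1]-c[2]);yaw=np.arctan2(-d[0],d[1]);print("yaw plate",np.degrees(yaw))
ctr=c.mean(0)[:2]
ex=np.array([np.cos(yaw),np.sin(yaw)]);ey=np.array([-ex[1],ex[0]])
for n,p in(("pin",pin),("rest",rest)): print(n,(p[:2]-ctr)@ex,(p[:2]-ctr)@ey)
# intersection of rays with bar mid-plane (jig xz plane through centre y=0)
def onplane(cm,uv):
    o,v=ray(cm,uv);n=np.r_[ey,0];s=(np.r_[ctr,0]-o)@n/(v@n);P=o+s*v
    return np.r_[(P[:2]-ctr)@ex,P[2]]
T=cam("top")
for n,p in(("handle top end",B(240,163)),("bottom end",B(216,165)),("handle inner top",B(352,143)),("bar at hinge",B(510,100))):
    print(n,onplane(w,p))
t=lambda x,y:cr(x,y,6,325,150)
print("top: end",onplane(T,t(410,222)),onplane(T,t(405,172)))
S=cam("side");s=lambda x,y:cr(x,y,5,315,205)
print("side: end",onplane(S,s(165,125)),onplane(S,s(165,155)),onplane(S,s(232,180)))
```

```text
pin [ 0.6073 -0.1216  0.07  ] base [ 0.6079 -0.1218  0.04  ] rest [ 0.5795 -0.309   0.05  ] d 0.18947657866648765 yaw -8.425173614214955
[[ 0.5551 -0.0495  0.02  ]
 [ 0.702  -0.0708  0.02  ]
 [ 0.6566 -0.3849  0.02  ]
 [ 0.509  -0.3644  0.02  ]] [ 0.6057 -0.2174  0.02  ]
len 0.31833523855860285 0.3173935173277343 0.1484687905963221 0.14902766134923914
yaw plate -8.2837166998078
pin -0.012234062896819194 0.09504080854550673
rest -0.012701859044622413 -0.09443519265232779
handle top end [-0.0263  0.1539]
bottom end [-0.032   0.1568]
handle inner top [0.0041 0.1231]
bar at hinge [0.067  0.0343]
top: end [-0.0254  0.135 ] [0.0054 0.1129]
side: end [-0.0291  0.1726] [-0.0283  0.1463] [0.007  0.1212]
```

Run:
```python
from h import *
import pickle
np.set_printoptions(precision=4,suppress=True)
st=pickle.load(open("w1.pkl","rb"));w=cam("wrist",st)
def cr(x,y,f,x0,y0): return ((x+.5)/f-.5+x0,(y+.5)/f-.5+y0)
B=lambda x,y:cr(x,y,5,295,125)
ctr=np.array([.6057,-.2174]);yaw=np.radians(-8.35);ex=np.array([np.cos(yaw),np.sin(yaw)]);ey=np.array([-ex[1],ex[0]])
for q in((548,40),(440,40),(536,178),(430,185),(495,17),(490,150)):
  for z in(.05,.062):
    P=onz(w,B(*q),z)[:2]-ctr;print(q,z,P@ex,P@ey)
S=cam("side");
for q in((322,291),):
    P=onz(S,cr(*q,5,315,205),.05)[:2]-ctr;print("side hinge pin",P@ex,P@ey)
M=R.from_quat(np.roll(st["ee_rot"],-1)).as_matrix();print(M)
print("TCP in jig",(st["position"][:2]-ctr)@ex,(st["position"][:2]-ctr)@ey)
```

```text
(548, 40) 0.05 0.07225329207234521 0.019657273910272135
(548, 40) 0.062 0.06869105076349763 0.020633129507261462
(440, 40) 0.05 0.04027938445635411 0.019320307565858865
(440, 40) 0.062 0.03762388600188964 0.020305719136695207
(536, 178) 0.05 0.07284909680599175 -0.021374133085498462
(536, 178) 0.062 0.0692699591674453 -0.01923467447990804
(430, 185) 0.05 0.04065751648010244 -0.023833070962161307
(430, 185) 0.062 0.03799129464097496 -0.021623879736591675
(495, 17) 0.05 0.05595172121957498 0.026083371107782857
(495, 17) 0.062 0.05285177351160635 0.02687699005777254
(490, 150) 0.05 0.05802054858737514 -0.012992508913373129
(490, 150) 0.062 0.05486193134000481 -0.011090743426730687
side hinge pin 0.05643953892297881 -0.025365958387974705
[[ 0.1381  0.9904 -0.0015]
 [ 0.9904 -0.1381  0.0017]
 [ 0.0014 -0.0017 -1.    ]]
TCP in jig -0.05348611282227166 -0.028888741156311435
```

Jig results from the wrist view: pin (0.607,-0.122), rest (0.5795,-0.309), 189.5 mm apart, plate 318×149 mm. These fit the given sizes. The hinge sits at jig x ≈ 0.056 and the clamp angle is about 0.85 rad. Now I press the clamp down along its arc with shut fingers.

>>> drive_tool(targets=[0,0,0,29,48,20,0,0,0,0,0,0,50,0,0,0,0,0,0,50,0,0,0,0,0,0,30,0,0,0,0,0,0,15,0,0,0,0,0,0,0,0,0,0,0,0,-5,27,0,0,0,0,0,-8,8,0,0,0,0,0,-8,9,0,0,0,0,0,0,0,0], grip_force=40)

```text
clock: 4.32
position: [0.5788, -0.2133, 0.1226]
ee_rot: [-0.0, 0.754, 0.657, -0.0]
contact_force: [-1.1, 0.6, 0.7]
width: -0.0001
```

Run:
```python
from h import *
s=get_state();print(s["position"],s["contact_force"],s["moment"])
ims=get_image("side");cv2.imwrite("pics/s2.png",cv2.resize(ims[190:330,300:420,::-1],None,fx=4,fy=4))
```

```text
[ 0.57881582 -0.21330461  0.12258639] [-1.09642615  0.56187903  0.65056704] [-0.02102985  0.03887192  0.01847637]
```

View pics/s2.png

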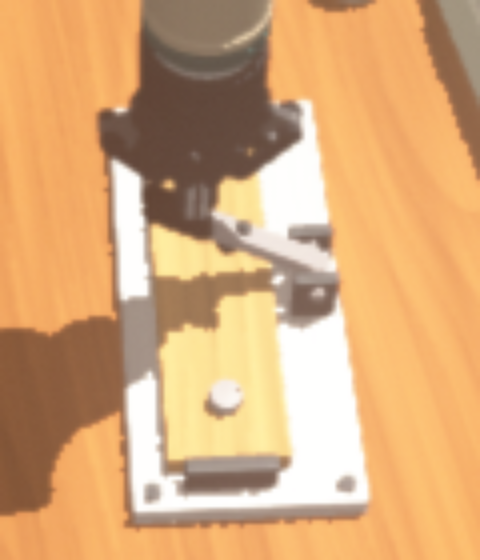

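The bar is following the fingertips down, as the side crop shows. I continue along the arc.

>>> drive_tool(targets=[0,0,0,0,-6,10,0,0,0,0,0,-6,11,0,0,0,0,0,-4,11,0,0,0,0,0,-4,11,0,0,0,0,0,-2,10,0,0,0,0,0,-2,8,0,0,0,0,0,0,3,0,0,0,0,0,0,2,0,0,0,0,0,0,0,0])

```text
clock: 5.5
position: [0.5561, -0.2101, 0.0563]
ee_rot: [0.0, 0.754, 0.657, 0.0]
contact_force: [-0.3, 0.1, -0.5]
width: -0.0002
```

Run:
```python
from h import *
s=get_state();print(s["position"],s["contact_force"],s["moment"])
ims=get_image("side");cv2.imwrite("pics/s3.png",cv2.resize(ims[190:330,300:420,::-1],None,fx=4,fy=4))
```

```text
[ 0.55610311 -0.21013007  0.05632307] [-0.28885039  0.0730641  -0.50694762] [-0.01004965  0.06592437  0.00644163]
```

View pics/s3.png

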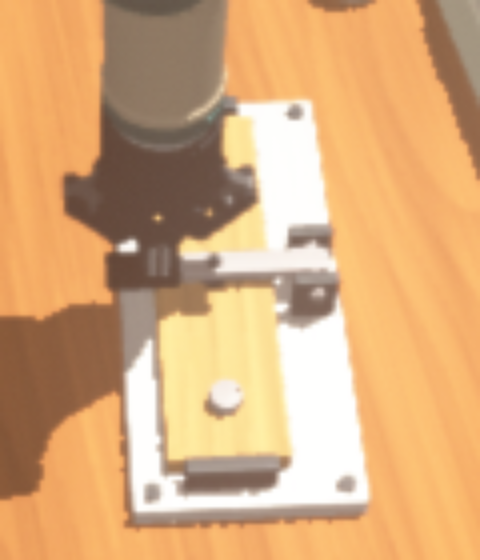

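>>> drive_tool(targets=[0,0,0,0,0,1.5,0,0,0,0,0,0,0.5,0,0,0,0,0,0,0,0])

```text
clock: 5.92
position: [0.5564, -0.2103, 0.0559]
ee_rot: [0.001, 0.754, 0.657, 0.0]
contact_force: [-1.2, 1.4, 7.7]
width: 0.0002
```

```bash
python3 -c "
from rig import *
s=get_state();print(s['position'],s['contact_force'],s['moment'])"
```

```text
[ 0.55639958 -0.21027644  0.05591387] [-1.21299155  1.3870646   7.72352453] [ 0.20723934  0.35293346 -0.03479782]
```

>>> drive_tool(targets=[0,0,0,0,0,1.5,0,0,0,0,0,0,0.5,0,0,0,0,0,0,0,0])

```text
clock: 6.3
position: [0.5564, -0.2103, 0.0557]
ee_rot: [0.001, 0.754, 0.657, 0.001]
contact_force: [-4.7, 2.3, 18.5]
width: 0.0005
```

The hard stop is confirmed: z stays at about 56 mm while the force climbs to 18 N. Next I retreat and move over the bracket.

>>> drive_tool(targets=[0,0,0,0,0,-30,0,0,0,0,0,0,-52,0,0,0,0,0,0,-52,0,0,0,0,0,0,-52,0,0,0,0,0,0,-52,0,0,0,0,52.8,-26.3,0,0,0,0,0,52.8,-26.3,0,0,0,0,0,52.8,-26.3,0,0,0,0,0,52.8,-26.3,0,0,0,0,0,52.8,-26.3,0,0,0,0,0,52.8,-26.3,0,0,0,0,0,52.8,-26.3,0,0])

```text
clock: 7.8
position: [0.4237, 0.183, 0.2906]
ee_rot: [0.0, 0.754, 0.657, 0.001]
contact_force: [0.6, 0.6, -0.1]
width: 0.0001
```

>>> drive_tool(targets=[0,0,0,52.8,-26.3,0,1,0,0,0,52.8,-26.3,0,1,0,0,0,52.8,-26.3,0,1,0,0,10.6,0,0,0,1,0,0,10.6,0,0,0,1,0,0,10.6,0,0,0,1,0,0,10.6,0,0,0,1,0,0,10.6,0,0,0,1,0,0,10.6,0,0,0,1,0,0,10.6,0,0,0,1,0,0,10.6,0,0,0,1,0,0,3.7,0,0,0,1])

```text
clock: 9.3
position: [0.368, 0.349, 0.2904]
ee_rot: [-0.0, 0.998, -0.057, 0.0]
contact_force: [0.5, -0.9, -0.0]
width: 0.0852
```

>>> drive_tool(targets=[0,0,0,0,0,0,1,0,0,0,0,0,0,1])

```text
clock: 9.55
position: [0.3681, 0.349, 0.2903]
ee_rot: [-0.0, 0.998, -0.055, 0.0]
contact_force: [0.5, 0.3, 0.2]
width: 0.0858
```

Run:
```python
from h import *
import pickle
st=get_state();im=get_image("wrist");pickle.dump(st,open("w2.pkl","wb"))
cv2.imwrite("pics/w2.png",im[:,:,::-1])
t=get_image("top");cv2.imwrite("pics/t2.png",cv2.resize(t[140:230,320:450,::-1],None,fx=5,fy=5))
c=cam("wrist",st);print(st["position"],st["ee_rot"],st["qpos"],st["width"],st["contact_force"])
print(proj(c,[[.493,.340,.05],[.3045,.3625,.044]]))
```

```text
[0.36805512 0.34897841 0.29032792] [-7.26024283e-05  9.98463759e-01 -5.54085991e-02  5.41144495e-05] [6.21505847e-01 1.43674690e-01 1.53450408e+00 4.56537788e-05
 1.46323856e+00 2.30317126e+00] 0.08582279205496382 [0.49113114 0.30611862 0.22338391]
[[314.46740516  72.1845847 ]
 [314.07129553 212.06955609]]
```

View pics/w2.png

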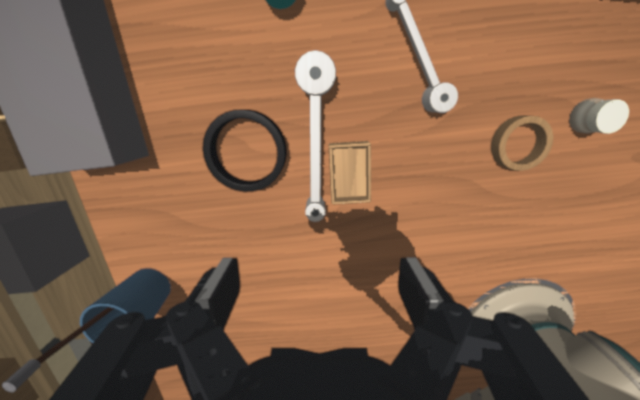

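View pics/t2.png

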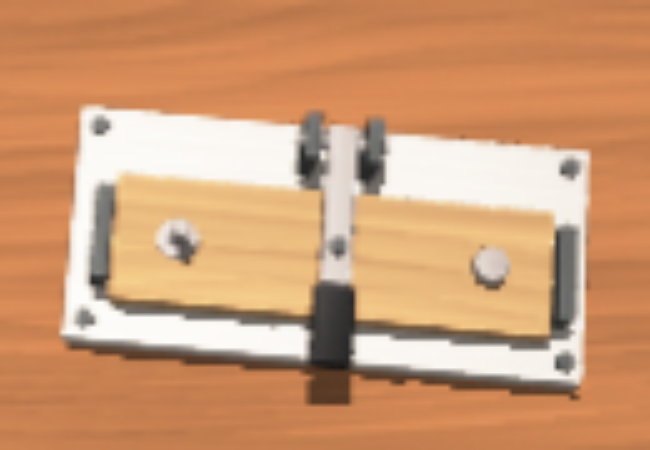

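The clamp bar is flat in the top view. The wrist view shows the large bracket's hub hole at about (315,72) and its eye at about (315,212). I measure it from contours.

```bash
python3 - <<'E'
from h import *
import pickle
np.set_printoptions(precision=4,suppress=True)
st=pickle.load(open("w2.pkl","rb"));w=cam("wrist",st)
im=cv2.imread("pics/w2.png");g=cv2.cvtColor(im,cv2.COLOR_BGR2GRAY).astype(int)
def hole(x,y,r):
    p=g[y-r:y+r+1,x-r:x+r+1];wt=np.clip(190-p,0,None).astype(float)
    yy,xx=np.mgrid[-r:r+1,-r:r+1];m=xx**2+yy**2<=r*r;wt*=m
    return x+(wt*xx).sum()/wt.sum(),y+(wt*yy).sum()/wt.sum()
h=hole(315,72,10);e=hole(315,212,6);print(h,e)
H=onz(w,h,.05);E=onz(w,e,.044)
print(H,E,np.linalg.norm((H-E)[:2]),np.degrees(np.arctan2(*(E-H)[[1,0]])))
# bar centre line: brightness centroid rows
for v in (110,130,150,170,190):
    r=g[v,300:332];b=im[v,300:332].min(1).astype(int);m=b>150
    u=300+np.where(m)[0];print(v,u.min(),u.max(),onz(w,(u.mean(),v),.04))
d=(E-H)[:2];d/=np.linalg.norm(d);print("balance",H[:2]+.055*d, "bar edge gap tray")
for q in((331,145),(331,201),(371,143),(286,150)): print(onz(w,q,.028))
M=R.from_quat(np.roll(st["ee_rot"],-1)).as_matrix();print(M)
E
python3 - <<'E'
import cv2
w=cv2.imread("pics/w2.png")
cv2.imwrite("pics/w2a.png",cv2.resize(w[40:230,240:400],None,fx=3,fy=3,interpolation=cv2.INTER_CUBIC))
E
```

```text
(np.float64(314.9612075251568), np.float64(72.50444800933353)) (np.float64(315.12930925621924), np.float64(213.4261901755272))
[0.4926 0.3394 0.05  ] [0.3022 0.3612 0.044 ] 0.1916277217606405 173.48116629150465
110 310 319 [0.448  0.3453 0.04  ]
130 310 319 [0.4221 0.3483 0.04  ]
150 310 319 [0.3951 0.3514 0.04  ]
170 310 319 [0.3668 0.3547 0.04  ]
190 311 319 [0.3372 0.3574 0.04  ]
balance [0.4379 0.3457] bar edge gap tray
[0.3978 0.3275 0.028 ]
[0.3136 0.3356 0.028 ]
[0.3944 0.2704 0.028 ]
[0.3979 0.3926 0.028 ]
[[ 0.9939 -0.1106  0.0001]
 [-0.1106 -0.9939  0.0001]
 [ 0.0001 -0.0002 -1.    ]]
```

View pics/w2a.png

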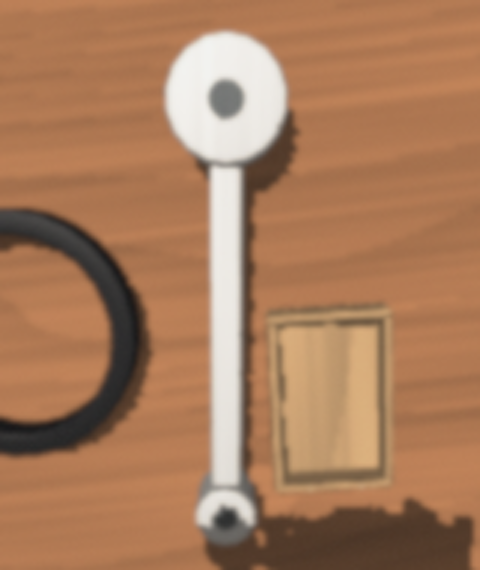

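Balance point at (0.438,0.346) and hub–eye 191.6 mm, against 190 mm given. The ring is close to a fully open finger, so I go in half open, starting with a hover check at 8 cm.

>>> drive_tool(targets=[0,0,0,35,-2.4,20,0.5,0,0,0,35,-2.4,30,0.5,0,0,0,0,0,50,0.5,0,0,0,0,0,50,0.5,0,0,0,0,0,40,0.5,0,0,0,0,0,20,0.5,0,0,0,0,0,0,0.5,0,0,0,0,0,0,0.5], grip_force=80)

```text
clock: 10.65
position: [0.439, 0.3464, 0.0812]
ee_rot: [-0.001, 0.998, -0.056, 0.001]
contact_force: [0.8, 0.3, 0.8]
width: 0.0428
```

Run:
```python
from h import *
import pickle
np.set_printoptions(precision=4,suppress=True)
st=get_state();im=get_image("wrist");pickle.dump(st,open("w3.pkl","wb"))
cv2.imwrite("pics/w3.png",im[:,:,::-1])
c=cam("wrist",st);print(st["position"],st["ee_rot"],st["width"],st["contact_force"])
print(proj(c,[[.4926,.3394,.05],[.438,.346,.04],[.3022,.3612,.044]]))
```

```text
[0.439  0.3464 0.0812] [-0.0006  0.9984 -0.0558  0.0008] 0.04278684668372447 [0.8107 0.2788 0.7513]
[[319.7421 157.3532]
 [318.9248 231.1765]
 [318.8484 375.9659]]
```

View pics/w3.png

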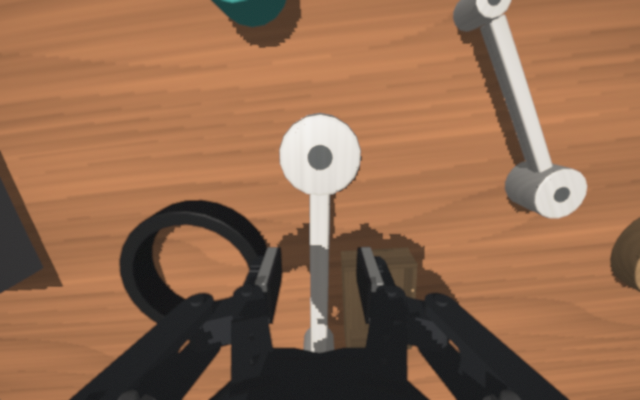

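The predicted hub pixel (319.7,157) matches what I see at (320,157). I narrow the opening a little for ring clearance, descend and grip.

>>> drive_tool(targets=[0,0,0,-1,0,0,0.4,0,0,0,0,0,20,0.4,0,0,0,0,0,25,0.4,0,0,0,0,0,16,0.4,0,0,0,0,0,8,0.4,0,0,0,0,0,0,0.4,0,0,0,0,0,0,0,0,0,0,0,0,0,0,0,0,0,0,0,0,0,0,0,0,0,0,0,0], grip_force=80)

```text
clock: 11.95
position: [0.4379, 0.3465, 0.0122]
ee_rot: [-0.001, 0.998, -0.056, 0.001]
contact_force: [-1.1, -0.2, 5.9]
width: 0.0127
```

>>> drive_tool(targets=[0,0,0,0,0,0,0,0,0,0,0,0,0,0,0,0,0,0,0,-5,0,0,0,0,0,0,-10,0,0,0,0,0,0,-15,0,0,0,0,0,0,0,0,0,0,0,0,0,0,0])

```text
clock: 12.82
position: [0.4371, 0.346, 0.0415]
ee_rot: [-0.0, 0.998, -0.056, 0.0]
contact_force: [-0.3, -0.3, -5.8]
width: 0.0127
```

Run:
```python
from h import *
import pickle
np.set_printoptions(precision=4,suppress=True)
st=get_state();im=get_image("wrist");pickle.dump(st,open("w4.pkl","wb"))
s=get_image("side")
a=cv2.resize(im[100:400,180:480,::-1],(400,400));b=cv2.resize(s[80:180,200:320,::-1],(480,400),interpolation=cv2.INTER_CUBIC)
cv2.imwrite("pics/w4.png",np.hstack([a,b])[:,:800])
print(st["position"],st["ee_rot"],st["width"],st["contact_force"],st["moment"])
```

```text
[0.4371 0.346  0.0415] [-0.0001  0.9984 -0.0559  0.0001] 0.012661693009751365 [-0.2852 -0.2645 -5.7856] [ 0.0048 -0.0049 -0.0006]
```

View pics/w4.png

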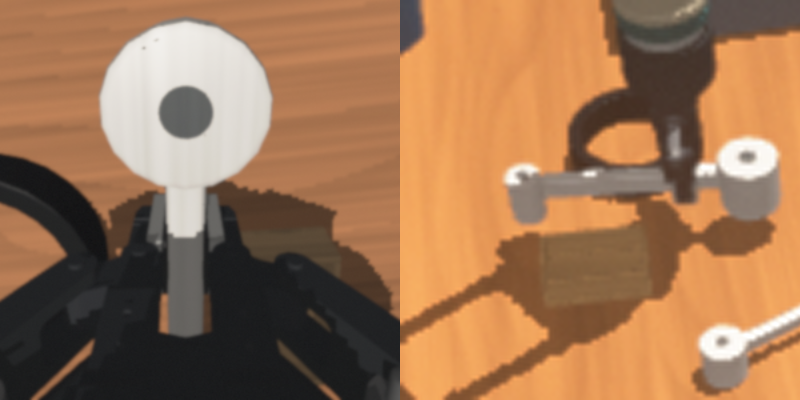

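The bracket is lifted level: 5.8 N, which is about 0.59 kg, and the moment is near zero. I raise it and turn it towards the jig direction.

>>> drive_tool(targets=[0,0,0,0,0,-30,0,0,0,0,0,0,-45,0,0,0,-4,0,0,-45,0,0,0,-8,0,0,-40,0,0,0,-8,0,0,-20,0,0,0,-8,0,0,0,0,0,0,-8,0,0,0,0,0,0,-8,0,0,0,0,0,0,-8,0,0,0,0,0,0,-8,0,0,0,0,0,0,-8,0,0,0,0,0,0,-8,0,0,0,0], grip_force=110)

```text
clock: 14.42
position: [0.4366, 0.3457, 0.2204]
ee_rot: [-0.0, 0.82, 0.573, -0.001]
contact_force: [0.3, -0.0, -5.3]
width: 0.0121
```

>>> drive_tool(targets=[0,0,-8,0,0,0,0,0,0,-4,0,0,0,0,0,0,0,0,0,0,0,0,0,0,0,0,0,0])

```text
clock: 14.92
position: [0.4369, 0.3459, 0.2209]
ee_rot: [-0.0, 0.757, 0.653, -0.0]
contact_force: [0.5, -0.3, -6.5]
width: 0.012
```

Run:
```python
from h import *
import pickle
np.set_printoptions(precision=4,suppress=True)
st=get_state();print(st["position"],st["ee_rot"],st["width"],st["contact_force"],st["moment"])
M=R.from_quat(np.roll(st["ee_rot"],-1)).as_matrix();print(M,np.degrees(np.arctan2(M[1,0],M[0,0])))
print("to target",1000*M.T@(np.array([.582,-.295,.22])-st["position"]))
im=get_image("wrist");pickle.dump(st,open("w5.pkl","wb"));cv2.imwrite("pics/w5.png",im[:,:,::-1])
```

```text
[0.4369 0.3459 0.2209] [-0.0001  0.7574  0.653  -0.0004] 0.012028223678142358 [ 0.495  -0.3497 -6.4759] [ 0.0383 -0.0036  0.0235]
[[ 0.1472  0.9891 -0.0007]
 [ 0.9891 -0.1472 -0.0004]
 [-0.0005 -0.0007 -1.    ]] 81.53389374251122
to target [-612.5447  237.8456    1.0502]
```

View pics/w5.png

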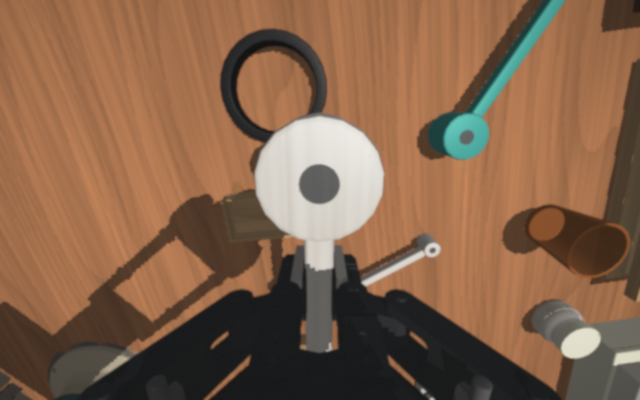

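>>> drive_tool(targets=[0,0,0,-20,8,0,0,0,0,0,-40,16,0,0,0,0,0,-50,19,0,0,0,0,0,-50,19,0,0,0,0,0,-50,19,0,0,0,0,0,-50,19,0,0,0,0,0,-50,19,0,0,0,0,0,-50,19,0,0,0,0,0,-50,19,0,0,0,0,0,-50,19,0,0,0,0,0,-50,19,0,0,0,0,0,-50,19,0,0])

```text
clock: 16.48
position: [0.5672, -0.241, 0.2212]
ee_rot: [-0.0, 0.757, 0.653, 0.0]
contact_force: [1.5, 0.6, -5.6]
width: 0.0121
```

>>> drive_tool(targets=[0,0,0,-35,14,0,0,0,0,0,-17,10,0,0,0,0,0,0,0,0,0,0,0,0,0,0,0,0,0,0,0,0,0,0,0])

```text
clock: 17.1
position: [0.583, -0.2924, 0.2215]
ee_rot: [-0.0, 0.757, 0.654, 0.0]
contact_force: [-0.1, -0.3, -6.3]
width: 0.0121
```

Run:
```python
from h import *
import pickle
np.set_printoptions(precision=4,suppress=True)
st=get_state();print(st["position"],st["ee_rot"],st["width"],st["contact_force"],st["moment"])
im=get_image("wrist");pickle.dump(st,open("w6.pkl","wb"));cv2.imwrite("pics/w6.png",im[:,:,::-1])
print(proj(cam("wrist",st),[[.6073,-.1216,.07]]))
```

```text
[ 0.583  -0.2924  0.2215] [-0.0004  0.7565  0.6539  0.0002] 0.012055195045055042 [-0.1241 -0.2939 -6.3339] [0.0474 0.0202 0.0101]
[[317.7543   2.9511]]
```

View pics/w6.png

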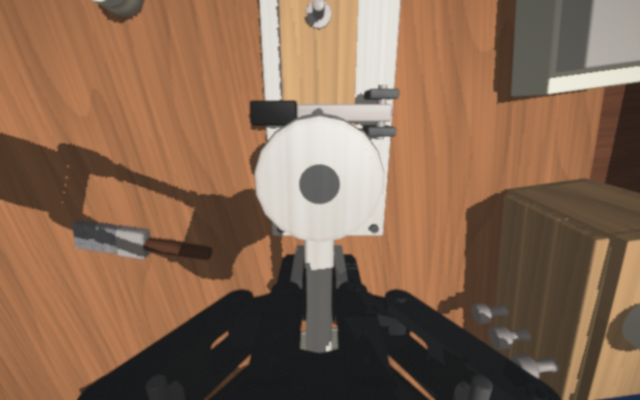

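The pin tip appears at about (318,4), as predicted. I move 45 mm closer to see it better and measure the hub hole too.

>>> drive_tool(targets=[0,0,0,15,0,0,0,0,0,0,30,0,0,0,0,0,0,0,0,0,0,0,0,0,0,0,0,0,0,0,0,0,0,0,0])

```text
clock: 17.77
position: [0.5897, -0.2498, 0.2214]
ee_rot: [0.0, 0.757, 0.653, -0.0]
contact_force: [-0.1, -0.9, -6.4]
width: 0.0121
```

Run:
```python
from h import *
import pickle
np.set_printoptions(precision=4,suppress=True)
st=get_state();print(st["position"],st["ee_rot"],st["width"],st["contact_force"],st["moment"])
im=get_image("wrist");pickle.dump(st,open("w7.pkl","wb"));cv2.imwrite("pics/w7.png",im[:,:,::-1])
print(proj(cam("wrist",st),[[.6073,-.1216,.07]]))
cv2.imwrite("pics/w7a.png",cv2.resize(im[20:260,240:400,::-1],None,fx=2.5,fy=2.5,interpolation=cv2.INTER_CUBIC))
cv2.imwrite("pics/w7b.png",cv2.resize(im[40:100,280:360,::-1],None,fx=8,fy=8,interpolation=cv2.INTER_CUBIC))
```

```text
[ 0.5897 -0.2498  0.2214] [ 0.0002  0.7571  0.6533 -0.    ] 0.01208765678275385 [-0.0624 -0.9217 -6.3602] [ 0.0236 -0.001   0.0161]
[[316.9043  55.4248]]
```

View pics/w7a.png

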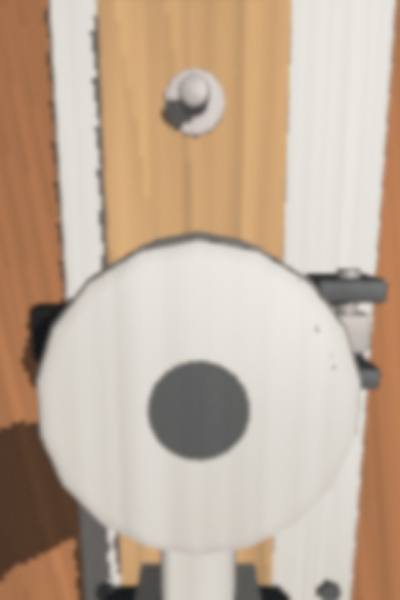

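View pics/w7b.png

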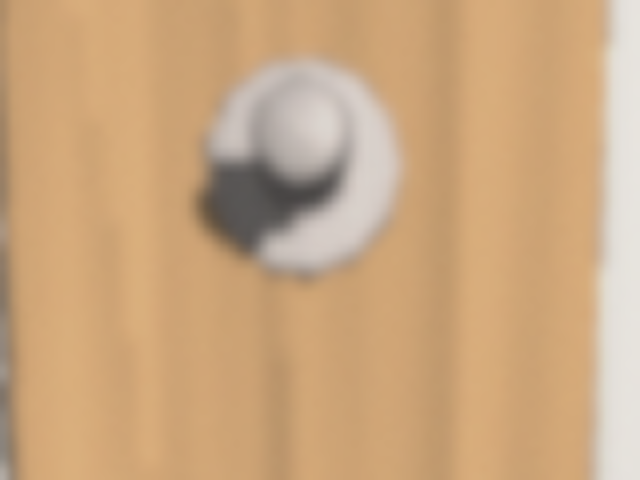

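Run:
```python
from h import *
import pickle
np.set_printoptions(precision=4,suppress=True)
st=pickle.load(open("w7.pkl","rb"));w=cam("wrist",st)
im=cv2.imread("pics/w7.png");g=cv2.cvtColor(im,cv2.COLOR_BGR2GRAY)
pin=onz(w,(317.1,55.6),.07);print("pin",pin)
m=((g<140)).astype(np.uint8);n,l,s,c=cv2.connectedComponentsWithStats(m[165:205,298:340])
k=l[183-165,319-298];h=c[k]+[298,165];print(h,s[k])
M=R.from_quat(np.roll(st["ee_rot"],-1)).as_matrix();t=st["position"]
for z in(.034,.038,.042):
    H=onz(w,h,t[2]+z);print(z,"hub in tool",1000*M.T@(H-t))
E0=[M@np.array([.055,0,-.038])+t]+[M@np.array([.055+.026*np.cos(a),.026*np.sin(a),-.038])+t for a in(0,np.pi/2,np.pi,-np.pi/2)]
print("expected hub c, far,right,near,left",proj(w,E0))
# eye top visible? bar edges
for v in(243,250):
    r=g[v,300:340];print(v,r)
```

```text
pin [ 0.6075 -0.1218  0.07  ]
[319.0256 183.845 ] [   2    0   39   39 1213]
0.034 hub in tool [ 53.8361   0.5562 -34.0128]
0.038 hub in tool [ 54.9178   0.5534 -38.013 ]
0.042 hub in tool [ 55.9994   0.5505 -42.0133]
expected hub c, far,right,near,left [[317.5931 183.6294]
 [317.5319 113.161 ]
 [384.8307 183.6891]
 [317.648  244.0312]
 [250.3763 183.6154]]
243 [170 169 167 157 147 156 176 193 205 209 209 209 208 208 205 205 204 205
 207 208 209 210 212 212 212 212 212 211 211 210 207 200 189 172 165 167
 169 166 164 161]
250 [ 73  74  75  83 110 146 173 192 204 208 209 209 208 207 206 205 204 206
 207 209 211 212 213 213 213 213 213 212 211 209 206 200 186 158 122  97
  90  89  88  89]
```

Run:
```python
from h import *
import pickle
np.set_printoptions(precision=4,suppress=True)
def hubm(f,seed):
    im=cv2.imread(f);m=(im.min(2)>165).astype(np.uint8)
    m=cv2.morphologyEx(m,cv2.MORPH_OPEN,np.ones((3,3)))
    row=np.where(m[seed[1]]>0)[0]
    return m,row
for f,p,seed,P in(("pics/w2.png","w2.pkl",(315,72),[.4926,.3394,.05]),("pics/w3.png","w3.pkl",(320,157),[.4926,.3394,.05]),("pics/w7.png","w7.pkl",(319,184),None)):
    st=pickle.load(open(p,"rb"));w=cam("wrist",st);M=R.from_quat(np.roll(st["ee_rot"],-1)).as_matrix()
    C=np.array(P) if P else M@np.array([.055,.0005,-.038])+st["position"]
    pr=proj(w,[C+M@np.array([0,.026,0]),C-M@np.array([0,.026,0])])
    m,row=hubm(f,seed);row=row[abs(row-seed[0])<90]
    # contiguous around seed ignoring hole
    g=cv2.cvtColor(cv2.imread(f),cv2.COLOR_BGR2GRAY)
    print(f,"pred width",pr[0,0]-pr[1,0],"obs",row.min(),row.max(),row.max()-row.min()+1)
    n,l,s,c=cv2.connectedComponentsWithStats((g<140).astype(np.uint8));k=l[seed[1],seed[0]];print(" hole area",s[k],"pred px/m",(pr[0,0]-pr[1,0])/.052," hole d(m)=",np.sqrt(s[k][4]*4/np.pi)/((pr[0,0]-pr[1,0])/.052))
```

```text
pics/w2.png pred width 41.49263575029585 obs 295 334 40
 hole area [311  68   9  11  81] pred px/m 797.9353028903048  hole d(m)= 0.012727112670757114
pics/w3.png pred width 83.51247570597366 obs 280 359 80
 hole area [308 146  24  23 439] pred px/m 1606.0091481918012  hole d(m)= 0.014721067519930714
pics/w7.png pred width 134.45504963699528 obs 257 385 129
 hole area [ 300  165   39   39 1213] pred px/m 2585.674031480679  hole d(m)= 0.015198883496058097
```

View pics/w7.png

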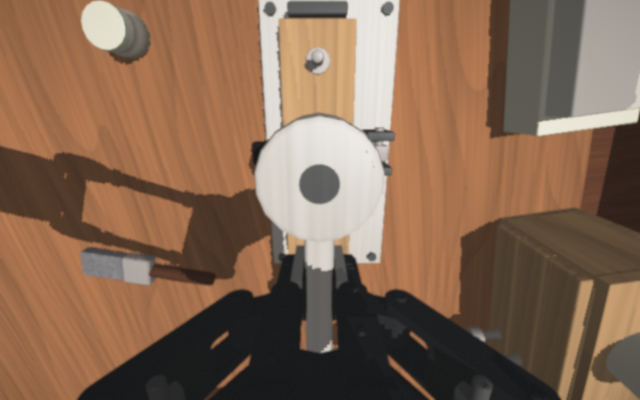

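The pin re-measures at (0.6075,-0.1218), the same as before. The hub reads 54.9 mm ahead of the TCP, as expected. The hub diameter ratio matches the picture taken before gripping, so it has not dropped or tilted. Moving into the hold pose.

>>> drive_tool(targets=[0,0,0,25,-0.5,0,0,0,0,0,25,-0.5,0,0,0,0,0,24.5,-0.4,0,0,0,0,0,0,0,15,0,0,0,0,0,0,25,0,0,0,0,0,0,25,0,0,0,0,0,0,20,0,0,0,0,0,0,14,0,0,0,0,0,0,0,0,0,0,0,0,0,0,0])

```text
clock: 19.08
position: [0.5999, -0.1762, 0.123]
ee_rot: [0.001, 0.757, 0.653, 0.0]
contact_force: [-0.2, -0.6, -6.0]
width: 0.0123
```

Run:
```python
from h import *
import pickle
np.set_printoptions(precision=4,suppress=True)
st=get_state();print(st["position"],st["ee_rot"],st["width"],st["contact_force"],st["moment"],st["qd"])
im=get_image("wrist");t=get_image("top");s=get_image("side");pickle.dump(st,open("w8.pkl","wb"))
for n,i in(("w8",im),("t8",t),("s8",s)): cv2.imwrite(f"pics/{n}.png",i[:,:,::-1])
cv2.imwrite("pics/t8a.png",cv2.resize(t[130:230,320:450,::-1],None,fx=6,fy=6,interpolation=cv2.INTER_CUBIC))
cv2.imwrite("pics/s8a.png",cv2.resize(s[170:320,290:430,::-1],None,fx=4,fy=4,interpolation=cv2.INTER_CUBIC))
```

```text
[ 0.5999 -0.1762  0.123 ] [0.0007 0.7571 0.6533 0.0004] 0.012293548438192324 [-0.1959 -0.604  -5.9678] [-0.0313  0.0208  0.0273] [ 0.0018 -0.01   -0.0093 -0.0007 -0.0004 -0.0012]
```

View pics/t8a.png

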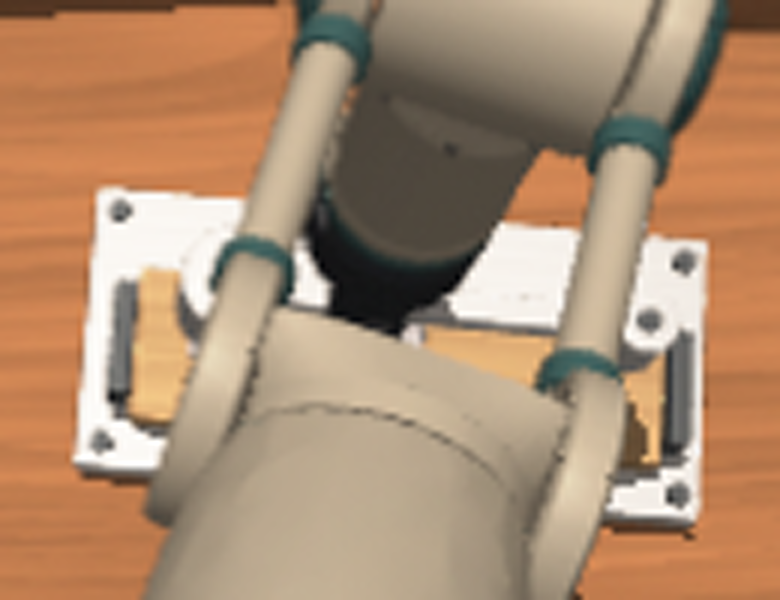

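View pics/s8a.png

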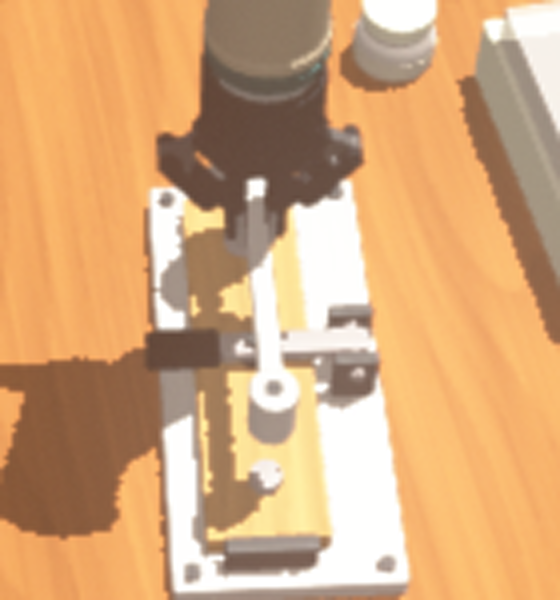

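Run:
```python
from h import *
import pickle
np.set_printoptions(precision=4,suppress=True)
T=cam("top");S=cam("side")
def cr(x,y,f,x0,y0): return ((x+.5)/f-.5+x0,(y+.5)/f-.5+y0)
et=cr(649,321,6,320,130);es=cr(273,388,4,290,170)
e=np.array([.5799,-.3093,.155])
print("pixels",et,es,"expected",proj(T,e),proj(S,e))
print("eye tri",tri(T,et,S,es),onz(T,et,.155),onz(S,es,.155))
# bias ref: rest seen in both at start
r=np.array([.5797,-.309,.05]);rt=cr(558,256,6,325,150);rs=cr(208,420,5,315,205)
print("rest px resid",rt-proj(T,r),rs-proj(S,r)); print("eye px resid",et-proj(T,e),es-proj(S,e))
st=get_state();print(st["position"],st["contact_force"])
st=pickle.load(open("w8.pkl","rb"));w=cam("wrist",st);g=cv2.imread("pics/w8.png",0)
n,l,s,c=cv2.connectedComponentsWithStats((g<140).astype(np.uint8));k=l[184,319];print(c[k],s[k])
H=onz(w,c[k],st["position"][2]+.038);print("hub",H)
M=R.from_quat(np.roll(st["ee_rot"],-1)).as_matrix();print("eye if straight",H-M@[.19,0,0],np.degrees(np.arctan2(M[1,0],M[0,0])))
```

```text
pixels (427.75, 183.08333333333334) (357.875, 266.625) expected [[428.6571 183.2348]] [[357.4737 265.9624]]
eye tri (array([ 0.5816, -0.3083,  0.15  ]), np.float64(0.0004094831796715116)) [ 0.5805 -0.3068  0.155 ] [ 0.5804 -0.3113  0.155 ]
rest px resid [[-1.5936 -0.3033]] [[0.8137 1.5288]]
eye px resid [[-0.9071 -0.1515]] [[0.4013 0.6626]]
[ 0.5999 -0.176   0.1234] [-0.9292 -0.6512 -5.7315]
[318.9435 183.7609] [ 299  165   41   39 1238]
hub [ 0.6084 -0.1219  0.161 ]
eye if straight [ 0.5806 -0.3098  0.1611] 81.58208306733027
```

The top and side views both put the eye above the rest to within their known bias, so the bracket is level. I trim 1 mm and settle.

>>> drive_tool(targets=[0,0,0,0,-0.9,1,0,0,0,0,0,0,0,0,0,0,0,0,0,0,0,0,0,0,0,0,0,0,0,0,0,0,0,0,0,0,0,0,0,0,0,0])

```text
clock: 19.98
position: [0.5984, -0.1756, 0.1213]
ee_rot: [-0.0, 0.757, 0.653, 0.0]
contact_force: [-0.5, 0.3, -5.0]
width: 0.0119
```

Run:
```python
from h import *
st=get_state();print(st["clock"],st["position"],st["ee_rot"],st["width"],st["contact_force"],st["qd"])
s=get_image("side");cv2.imwrite("pics/s9.png",s[:,:,::-1])
```

```text
19.975 [ 0.59836845 -0.17559243  0.12126481] [-3.62289783e-05  7.57034336e-01  6.53375092e-01  4.23582722e-05] 0.01193628052241473 [-0.48530034  0.32210687 -5.03894001] [-2.25750866e-04 -1.75699123e-04  1.14559101e-03  1.02880141e-03
  6.43873198e-06  1.17227384e-03]
```

View pics/s9.png

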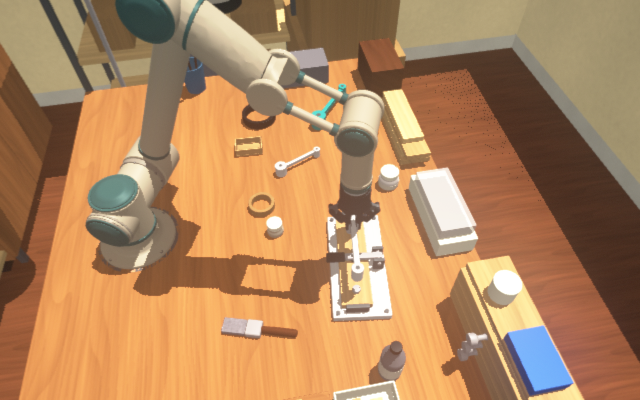

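The bystanders are where they were, the clamp is flat, and the bracket is held still over the board. Handing in.

```bash
python3 -c "
from rig import *
print(sign_off())"
```

```text
the job is handed in; nothing more can be done
None
```

The clamp is pressed fully down, and the large silver bracket is held still and level over the wall board. I handed the job in at about 20 s of the 64 s allowed.

**Clamp:** I pressed it down first. The fingertips stopped at 56 mm while the push rose to 18 N, so it reached the hard stop. The bar looks flat in the later pictures.

**Bracket:** I gripped it at its balance point. It weighs about 0.59 kg, and the wrist moment stayed near zero after lifting.

**Last checks:**

| Check | Measured | Target |
|---|---|---|
| Hub over pin (x, y) | about (0.607, -0.121) m | (0.607, -0.122) m |
| Eye over rest stud (x, y) | about (0.579, -0.309) m | (0.5795, -0.309) m |
| Hub underside above pin tip | about 39–40 mm | 40 mm |

The hub and eye positions come from the final arm pose, assuming the bracket has not shifted in the grip since the last camera measurement. The arm was still, and the bystanders looked unmoved in the last side picture.

**Disagreements:**
- The top and side cameras differ by about 7–12 mm in y, more than the stated 2 mm. I used the wrist camera, which falls between them and repeated to under 1 mm.
- With those two cameras the eye's top came out about 5 mm lower than the level estimate. That is within their bias, so level is confirmed only to about 3 mm over the bracket's length.

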